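# Find the rocking corner of the jig plate and press its shim flat

### The arm

A 6-joint arm with a two-finger parallel gripper is mounted at the origin on the work surface; the furniture and walls round the work are solid. World frame = base frame: x ahead of the robot, y to its left, z up, the work surface at z = 0. Lengths are in m, angles in rad, forces in N, time in s.
With the tool pointing down it reaches from about 0.275 to 1 m from the base axis. Payload 8.4 kg.
Tool frame: the origin (TCP) lies on the centre line of the jaws, within the pads' length; the fingertips stand 17 mm ahead of it and the grasp point (between the pads) lies 2 mm behind it (bot.tcp_to_tips is the z of the fingertips in the tool frame, in m); z points along the fingers, y is the line along which they close (so a half turn about z gives the same grasp; the last joint's range is limited). The gripper opens to 85 mm and grips with 20 to 120 N. Pads are 22 mm wide; open, the fingers measure 114 mm over their backs; the gripper's body (76 mm by 85 mm) begins 54 mm behind the grasp point. The pads swing forward as they close: fully open they stand 13 mm farther back than shut.
Start: joints at [-1.124, 0.353, 1.633, -0, 1.155, -0.002], TCP at [0.271, -0.563, 0.248] pointing down, gripper open.
Joint ranges: [-2.63, 2.63], [-0.92, 2.1], [0.06, 2.66], [-1.3, 4.44], [0, 2.69], [-3.02, 3.02]. Speed limits (rad/s): [2.22, 2.22, 2.79, 3.14, 3.14, 3.14].

### API

Orientations are given as a unit quaternion [x, y, z, w].
In Python, from workcell import bot, hand, kinematics, get_obs, vision, hand_in gives the robot as it stands. The module is installed in compiled form; this text tells all that it offers. Calls block until the motion is done:
- bot.reach(position, orientation): joint-space move of the TCP to a pose.
- bot.servo_line(position, ori=None, velocity=0.15): straight line of the TCP; ori=None keeps the orientation; velocity is the mean speed in m/s.
- bot.goto_joints(angles): joint-space move.
- hand.move_gripper(opening, strength=None): finger opening in m; strength is the grip in N (None keeps the last); returns when the fingers have stopped.
- bot.dwell(seconds).
- kinematics.solve_ik(position, orientation): joint angles nearest the present ones, or None.
- get_obs(): the state.
- vision.read_camera(name): name is "scene" or "side" or "wrist"; returns a dict with "frame" (400x640x3 uint8, red, green, blue), "intrinsics" (3x3 intrinsics, pixels), "view" (4x4, takes a point from world to camera coordinates). Camera axes: x right, y down, z forward; pixel columns grow to the right and rows downward; lengths in m; the calibration is good to about 2 mm. A picture is of the moment at which its call begins. There is no depth.
A pose or a line that the arm cannot do raises bot.IKError and nothing moves.
- hand_in(): hands the job in; it is judged then, once.
The state is a dict: "time_s": time; "joint_pos": joint angles; "joint_vel": joint speeds; "joint_efforts": joint torques, N m; "position": TCP position; "orientation": TCP orientation; "wrist_force": force on the tool from outside, world axes, zero at the start; "ft_torque": the same for the moment, N m; "gripper_width": finger opening in m; "grip_force": force on a finger pad.
Only numpy, scipy, OpenCV 4.12 (cv2) and the standard library are available. Lean on these libraries where they do the work, as an engineer would, in place of code of your own. Each camera call takes 0.05 s, during which the arm holds its last target. There are 200 camera calls.

### The job

One corner of the aluminium jig plate rocks. With the closed fingertips, press down on the marked corners of the plate one after another until you find the one that sinks under the press; then press the orange shim key beside that corner down flat with its housing and let go. Do not lean on the shim keys of the firm corners (they are tight and will not give), and leave the loose things on and around the jig where they are.

Things in the scene. Friction and masses are not known exactly. Their poses are not given: they have to be found in the camera images.
- jig_base: the fixed dark steel jig base with grey shim housings, 156 x 256 mm (x by y), standing on the desk. Origin: centre of its underside on the desk top; its x points away from the robot, y to the left, turned at most 0.3 rad about the vertical. It carries the plate in the middle and, left and right of the plate, the four orange shim keys
- plate: square bare-aluminium plate 130 x 130 x 10 mm with an engraved grid, mounted over the middle of the base on one springy centre bolt (dark bolt head 18 mm across, 5 mm high). Origin: centre of its underside, 26 mm above the desk; top face 36 mm above the desk; axes as the base's. Three corners stand firm on hidden packing; the fourth, not told which, has a gap under it
- corner_a (a point): centre of the black dot (16 mm) that marks the far left corner of the plate, on its top face, 50 mm from the plate's middle in x and in y; 36 mm above the desk when level. Press the corner here: a firm one does not give; the rocking one sinks about 6 mm (about 4 N for all of it), the opposite corner rising as much, and springs back when let go
- shim_a_top (a point): centre of the top of the orange shim key of the far left corner, a 30 x 30 mm key in a grey housing beside that corner, 53 mm further out along the base's y than the black dot. Standing, its top is 36 mm above the desk, 6 mm proud of the housing; pressed flat it is flush with the housing, 30 mm above the desk
- shim_a (a joint): how far the far left shim key has been pressed down (m): 0 standing, 0.006 fully flat. At the rocking corner it goes down at about 3 N, stays down, and then holds that corner up firmly. At a firm corner the key is already tight on its packing and does not give
- corner_b (a point): centre of the black dot (16 mm) that marks the far right corner of the plate, on its top face, 50 mm from the plate's middle in x and in y; 36 mm above the desk when level. Press the corner here: a firm one does not give; the rocking one sinks about 6 mm (about 4 N for all of it), the opposite corner rising as much, and springs back when let go
- shim_b_top (a point): centre of the top of the orange shim key of the far right corner, a 30 x 30 mm key in a grey housing beside that corner, 53 mm further out along the base's y than the black dot. Standing, its top is 36 mm above the desk, 6 mm proud of the housing; pressed flat it is flush with the housing, 30 mm above the desk
- shim_b (a joint): how far the far right shim key has been pressed down (m): 0 standing, 0.006 fully flat. At the rocking corner it goes down at about 3 N, stays down, and then holds that corner up firmly. At a firm corner the key is already tight on its packing and does not give
- corner_c (a point): centre of the black dot (16 mm) that marks the near left corner of the plate, on its top face, 50 mm from the plate's middle in x and in y; 36 mm above the desk when level. Press the corner here: a firm one does not give; the rocking one sinks about 6 mm (about 4 N for all of it), the opposite corner rising as much, and springs back when let go
- shim_c_top (a point): centre of the top of the orange shim key of the near left corner, a 30 x 30 mm key in a grey housing beside that corner, 53 mm further out along the base's y than the black dot. Standing, its top is 36 mm above the desk, 6 mm proud of the housing; pressed flat it is flush with the housing, 30 mm above the desk
- shim_c (a joint): how far the near left shim key has been pressed down (m): 0 standing, 0.006 fully flat. At the rocking corner it goes down at about 3 N, stays down, and then holds that corner up firmly. At a firm corner the key is already tight on its packing and does not give
- corner_d (a point): centre of the black dot (16 mm) that marks the near right corner of the plate, on its top face, 50 mm from the plate's middle in x and in y; 36 mm above the desk when level. Press the corner here: a firm one does not give; the rocking one sinks about 6 mm (about 4 N for all of it), the opposite corner rising as much, and springs back when let go
- shim_d_top (a point): centre of the top of the orange shim key of the near right corner, a 30 x 30 mm key in a grey housing beside that corner, 53 mm further out along the base's y than the black dot. Standing, its top is 36 mm above the desk, 6 mm proud of the housing; pressed flat it is flush with the housing, 30 mm above the desk
- shim_d (a joint): how far the near right shim key has been pressed down (m): 0 standing, 0.006 fully flat. At the rocking corner it goes down at about 3 N, stays down, and then holds that corner up firmly. At a firm corner the key is already tight on its packing and does not give
- brass_sharpener: small brass pencil sharpener 24 x 24 x 12 mm, loose on the base (16 mm above the desk) between the two left shim keys; a bystander to leave alone. Origin: centre of its underside
- kneaded_eraser: white eraser stub 19 x 32 x 12 mm, loose on the base (16 mm above the desk) between the two right shim keys; a bystander to leave alone. Origin: centre of its underside
- glue_stick: standing glue stick with orange cap, 24 mm across, 86 mm high; a bystander to leave alone. Origin: centre of its underside
- marker_green: marker pen with a green cap, 18 x 125 x 19 mm, lying; a bystander to leave alone. Origin: centre of its underside

How it is judged:
On the way, in this order (a step that is already met when the one before it is completed fails the run):
1. a corner of the plate is pressed by the fingers and sinks at least 3 mm (contact force between the fingers and plate above 0.5 N and z of any of corner_a, corner_b, corner_c, corner_d in the frame of jig_base below 0.033 m), for 0.05 s.
2. the shim key of the rocking corner is pressed flat (at least 4.8 of its 6 mm) (value of joint any of shim_a, shim_b, shim_c, shim_d above 0.0048 m), for 0.2 s.
At the end, for the whole second after the job is handed in: The rocking corner's shim key is pressed at least 4.8 mm of its 6 mm, the other three stand within 2 mm of their starts, the plate lies level within 0.02 rad and at rest, and no loose thing has moved more than 15 mm (((value of joint shim_a above 0.0048 m and value of joint each of shim_b, shim_c, shim_d below 0.002 m) or (value of joint shim_b above 0.0048 m and value of joint each of shim_a, shim_c, shim_d below 0.002 m) or (value of joint shim_c above 0.0048 m and value of joint each of shim_a, shim_b, shim_d below 0.002 m) or (value of joint shim_d above 0.0048 m and value of joint each of shim_a, shim_b, shim_c below 0.002 m)) and angle between plate's own z axis and vertical below 0.02 rad and not (distance of any of brass_sharpener, kneaded_eraser, glue_stick, marker_green from where it was at the start of the episode above 0.015 m) and angular speed of plate below 0.05 rad/s); the robot touches nothing.
It fails at once if a shim key that does not give (pressed less than 2 mm in) is leaned on with more than 10 N ((contact force between the fingers and shim_a above 10 N and value of joint shim_a below 0.002 m) or (contact force between the fingers and shim_b above 10 N and value of joint shim_b below 0.002 m) or (contact force between the fingers and shim_c above 10 N and value of joint shim_c below 0.002 m) or (contact force between the fingers and shim_d above 10 N and value of joint shim_d below 0.002 m)).
It fails at once if a loose bystander is moved more than 15 mm, or lifted (distance of any of brass_sharpener, kneaded_eraser, glue_stick, marker_green from where it was at the start of the episode above 0.015 m).
It also fails if it takes over 45 s, if anything falls off the work surface, if the arm or the gripper's body presses on something with over 40 N, if the wrist force passes 120 N, or if a joint passes its speed limit or range.

## Working session

There is one attempt and no reset: what is moved stays moved. The work goes in short steps, each a Python script; the robot and the scene stay as the last script left them, time stands still between calls to the robot, and variables do not carry over. Pictures are saved under pics/ and viewed, at most 10 in all, crops included, and the job is handed in when it is done.

```bash
mkdir -p pics
python3 - <<'E'
from workcell import vision,get_obs
import cv2,numpy as np
for n in("scene","side"):
    d=vision.read_camera(n); cv2.imwrite(f"pics/{n}0.png",d["frame"][:,:,::-1]); np.savez(f"{n}0.npz",**d)
    print(n,d["intrinsics"].tolist(),d["view"].round(4).tolist())
o=get_obs();print(o["orientation"],o["wrist_force"],o["time_s"])
E
```

```text
scene [[407.7301766209853, 0.0, 324.7544883932214], [0.0, 407.7301766209853, 201.81034993751965], [0.0, 0.0, 1.0]] [[0.8439, -0.5363, -0.0171, -0.4774], [-0.3649, -0.5503, -0.751, 0.3079], [0.3934, 0.64, -0.66, 0.6077], [0.0, 0.0, 0.0, 1.0]]
side [[372.53714323491613, 0.0, 321.72166647549955], [0.0, 372.53714323491613, 200.4617037096681], [0.0, 0.0, 1.0]] [[0.9993, -0.0359, 0.0091, -0.6021], [-0.0094, -0.4833, -0.8754, 0.0694], [0.0359, 0.8747, -0.4833, 0.8147], [0.0, 0.0, 0.0, 1.0]]
[ 9.74930960e-01  2.22506709e-01 -1.35361429e-04 -6.07668708e-04] [-0.20960395 -0.05616531 -0.41394941] 0.1
```

View pics/scene0.png

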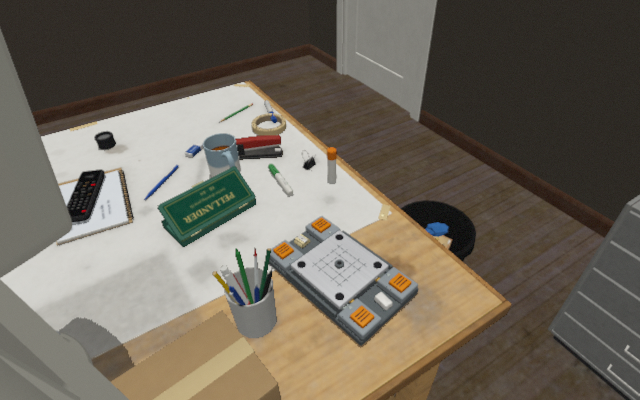

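View pics/side0.png

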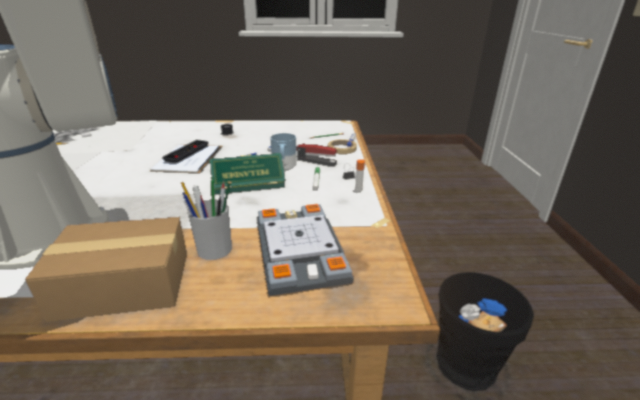

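Both views show the jig. In the scene image the dots are near a(340,233), b(378,265), c(302,264), d(339,296), with the keys outside them. In the side image the orange keys are at a(312,209), b(336,264), c(269,213), d(282,270). A tall pencil cup stands on the near side. Next I'll fit the base pose.

```bash
cat > fit.py <<'E'
import cv2,numpy as np
from scipy.optimize import least_squares
S={'a':(1,1),'b':(1,-1),'c':(-1,1),'d':(-1,-1)}
seed={'scene':dict(a=(321,225),b=(400,283),c=(284,250),d=(362,317)),'side':dict(a=(312,209),b=(336,264),c=(269,213),d=(282,270))}
dots=dict(a=(340,233),b=(378,265),c=(302,264),d=(339,296))
D={n:dict(np.load(n+'0.npz')) for n in seed}
def proj(n,P):
    d=D[n];p=d['view'][:3,:3]@P+d['view'][:3,3];q=d['intrinsics']@p;return q[:2]/q[2]
obs=[]
def cen(mask,u,r):
    u=np.array(u).astype(int);ys,xs=np.nonzero(mask[u[1]-r:u[1]+r+1,u[0]-r:u[0]+r+1])
    return np.array([xs.mean(),ys.mean()])+u-r
for n in seed:
    f=D[n]['frame'];h=cv2.cvtColor(f,cv2.COLOR_RGB2HSV);o=cv2.inRange(h,(5,190,150),(18,255,255))
    for k,u in seed[n].items(): obs.append((n,'key',k,cen(o,u,13 if n=='scene' else 11)))
    if n=='scene':
        g=cv2.cvtColor(f,cv2.COLOR_RGB2GRAY)
        for k,u in dots.items(): obs.append((n,'dot',k,cen(g<70,u,5)))
def pt(x,t,k):
    sx,sy=S[k];l=np.array([.05*sx,(.05 if t=='dot' else .103)*sy]);c,s=np.cos(x[2]),np.sin(x[2])
    return np.array([x[0]+c*l[0]-s*l[1],x[1]+s*l[0]+c*l[1],.036])
res=lambda x:np.concatenate([proj(n,pt(x,t,k))-u for n,t,k,u in obs])
def ray(n,u,z):
    d=D[n];R=d['view'][:3,:3];o=-R.T@d['view'][:3,3];v=R.T@np.linalg.inv(d['intrinsics'])@[u[0],u[1],1.];return o+v*(z-o[2])/v[2]
def fit(): return least_squares(res,[*ray('scene',(339,264),.036)[:2],0],loss='soft_l1')
if __name__=='__main__':
    r=fit();x=r.x;print(x,np.round(res(x).reshape(-1,2),1).tolist())
    for k in S:print(k,pt(x,'dot',k),pt(x,'key',k))
    print('cup base',ray('scene',(256,330),0),ray('side',(213,255),0),'rim',ray('scene',(250,290),.1))
    print('cup tri pencil tips: scene(238,252)~side(183,186)')
    def tri(a,b):
        P=[D[n]['intrinsics']@D[n]['view'][:3] for n in('scene','side')];q=cv2.triangulatePoints(P[0],P[1],np.array(a,float),np.array(b,float));return (q[:3]/q[3]).ravel()
    print(tri((238,252),(183,186)),tri((268,252),(225,186)),tri((253,300),(211,211)))
    print('glue',ray('scene',(332,184),0),ray('side',(359,191),0))
E
python3 fit.py
```

```text
[ 0.55315997 -0.0705934   0.1961275 ] [[0.1, -0.1], [0.2, -0.2], [0.0, -0.1], [0.1, -0.1], [0.1, 1.0], [0.2, 0.9], [-0.0, 1.0], [-0.0, 0.9], [0.5, -2.5], [0.2, -2.1], [-0.2, -2.0], [-0.0, -2.1]]
a [ 0.59245777 -0.01180834  0.036     ] [0.58212953 0.04017557 0.036     ]
b [ 0.61194503 -0.1098912   0.036     ] [ 0.62227327 -0.16187512  0.036     ]
c [ 0.49437492 -0.0312956   0.036     ] [0.48404667 0.02068832 0.036     ]
d [ 0.51386217 -0.12937846  0.036     ] [ 0.52419042 -0.18136237  0.036     ]
cup base [ 0.37140633 -0.08602543  0.        ] [ 3.80578812e-01 -9.07710551e-02  5.55111512e-17] rim [ 0.37831936 -0.07933612  0.1       ]
cup tri pencil tips: scene(238,252)~side(183,186)
[ 0.36345927 -0.08679236  0.1755225 ] [ 0.41999477 -0.06772667  0.14703776] [ 0.38158176 -0.08748301  0.09305009]
glue [0.69814306 0.17545652 0.        ] [0.70919411 0.18223172 0.        ]
```

```bash
cat > lib.py <<'E'
from workcell import bot,hand,get_obs,vision
import numpy as np,cv2,fit
x=fit.fit().x
Q=[np.cos(x[2]/2),np.sin(x[2]/2),0,0]
T=bot.tcp_to_tips
def P(k,t='dot',h=.06): return [*fit.pt(x,t,k)[:2],h+T]
def t(): return round(get_obs()['time_s'],2)
E
python3 - <<'E'
from lib import *
hand.move_gripper(0)
bot.reach([x[0],x[1],.25],Q)
d=vision.read_camera('wrist');cv2.imwrite('pics/w1.png',d['frame'][:,:,::-1])
for k in fit.S:
  for ty in('dot','key'):
    p=d['intrinsics']@(d['view']@[*fit.pt(x,ty,k),1])[:3];print(k,ty,(p[:2]/p[2]).round(1))
o=get_obs();print(T,t(),o['position'],o['wrist_force'],o['gripper_width'])
E
```

```text
a dot [274.5 129.3]
a key [225.4 129.3]
b dot [367.2 129.2]
b key [416.3 129.2]
c dot [278.2 217. ]
c key [232.7 217. ]
d dot [363.9 217. ]
d key [409.3 217. ]
0.017 2.96 [ 0.55313413 -0.07140076  0.24997131] [ 0.4118728  -0.04836234 -0.49012759] -0.00010731512517090046
```

View pics/w1.png

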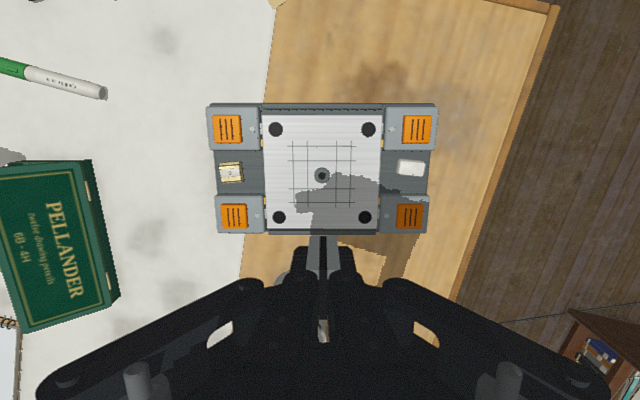

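The wrist view agrees with the fit: the dots are at (276,129), (368,129), (279,217) and (364,217), all within about 1 px of the prediction. I'll start pressing the corners.

```bash
cat >> lib.py <<'E'
def press(k,ty,zmin,fmax,z0=.038,step=.001):
    """lower in small steps; stop at tip height zmin or at vertical force fmax"""
    bot.servo_line(P(k,ty,.044),Q,.08); bot.dwell(.1)
    f0=get_obs()['wrist_force'][2]; log=[];z=z0
    while True:
        bot.servo_line(P(k,ty,z),Q,.02); o=get_obs()
        f=o['wrist_force'][2]-f0; log.append((round((o['position'][2]-T)*1000,1),round(f,1)))
        if abs(f)>fmax or z<=zmin+1e-6: break
        z-=step
    return log,abs(f)<=fmax
E
python3 - <<'E'
from lib import *
bot.reach(P('c','dot',.07),Q)
for k in 'cabd':
    bot.servo_line(P(k,'dot',.055),Q,.2)
    log,sunk=press(k,'dot',.031,8)
    print(k,log,t())
    if sunk: bot.dwell(.15); print('sinks',k)
    bot.servo_line(P(k,'dot',.055),Q,.15)
    if sunk: break
E
```

```text
c [(np.float64(37.9), np.float64(1.1)), (np.float64(37.0), np.float64(0.3)), (np.float64(36.0), np.float64(1.0)), (np.float64(35.4), np.float64(9.2))] 5.53
a [(np.float64(37.8), np.float64(-0.4)), (np.float64(37.0), np.float64(-1.3)), (np.float64(36.0), np.float64(0.1)), (np.float64(35.6), np.float64(6.0)), (np.float64(35.2), np.float64(13.4))] 8.31
b [(np.float64(37.9), np.float64(0.3)), (np.float64(37.0), np.float64(0.2)), (np.float64(35.9), np.float64(0.4)), (np.float64(35.0), np.float64(1.7)), (np.float64(34.1), np.float64(2.3)), (np.float64(33.1), np.float64(2.8)), (np.float64(32.1), np.float64(3.7)), (np.float64(31.1), np.float64(5.4))] 11.83
sinks b
```

Corner b (far right) sinks about 5 mm at 5 N. Now I'll press shim b.

Run:
```python
from lib import *
bot.servo_line(P('b','key',.055),Q,.15)
log,_=press('b','key',.029,8.5)
print([(float(a),float(b)) for a,b in log],t()); bot.dwell(.35)
bot.servo_line(P('b','key',.055),Q,.15)
bot.servo_line(P('b','dot',.055),Q,.15)
log,sunk=press('b','dot',.033,7)
print('recheck',[(float(a),float(b)) for a,b in log],sunk)
bot.servo_line(P('b','dot',.07),Q,.15)
bot.servo_line([x[0],x[1],.25],Q,.25)
d=vision.read_camera('wrist');cv2.imwrite('pics/w2.png',cv2.resize(d['frame'][80:260,180:460,::-1],None,fx=2.5,fy=2.5));print(t())
```

```text
[(37.9, 0.8), (37.0, 0.3), (36.0, 1.3), (35.1, 3.0), (34.0, 2.2), (32.9, 2.7), (31.9, 2.0), (30.9, 1.5), (30.5, 8.6)] 15.62
recheck [(37.9, -1.2), (37.0, -0.2), (36.0, -0.5), (35.2, 2.9), (34.7, 9.8)] False
19.93
```

View pics/w2.png

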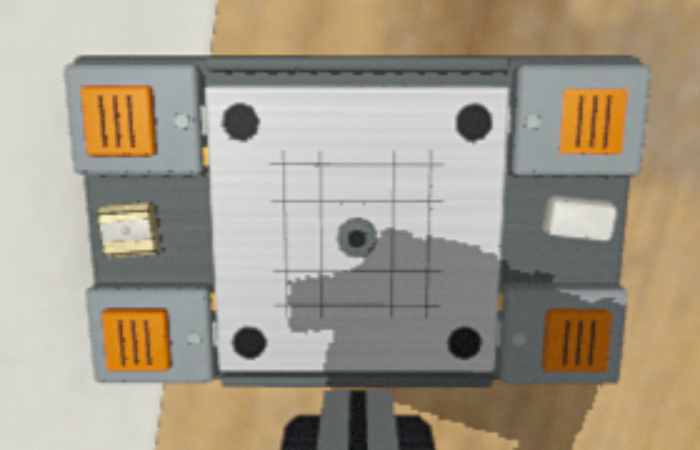

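The key looks flush and corner b is now firm. The key's stop came at about 30.5 mm, so I'll press it once more, harder, to be sure. That's safe now that it's down.

Run:
```python
from lib import *
bot.servo_line(P('b','key',.055),Q,.25)
log,_=press('b','key',.027,22,z0=.033,step=.0007)
print([(float(a),float(b)) for a,b in log],t()); bot.dwell(.3)
bot.servo_line(P('b','key',.06),Q,.15)
bot.servo_line([x[0],x[1],.25],Q,.25); bot.dwell(.3)
print(get_obs()['wrist_force'],t())
hand_in()
```

```text
[(32.9, -0.9), (32.4, 0.3), (31.6, -0.5), (30.9, -0.9), (30.5, 4.8), (30.4, 10.1), (30.4, 16.3), (30.3, 23.3)] 23.77
[-0.13054491 -0.72586664  0.19073114] 25.72Traceback (most recent call last):
  File "<stdin>", line 8, in <module>
NameError: name 'hand_in' is not defined
```

```bash
python3 -c "
from workcell import hand_in
print(hand_in())"
```

```text
the job is handed in; nothing more can be done
None
```

The far right corner (b) was the one that rocked; I pressed its shim key down to its stop (about 30.4 mm at 23 N), corner b then held firm when pressed again, and the job is handed in at about 26 s (no verdict was returned).

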